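Set out a filtration station on a laboratory bench

TASK

Set out the filtration station on the green mat: put the white filter ring over the magazine's post, the blue ring on top of it, and press the pair down until the magazine's sprung follower is fully home. Stand the red-capped jar centred on the white coaster and the yellow-capped jar on the mat midway between the coaster and the magazine. Keep the jars upright throughout and leave the white-capped jar and the black ring where they are.

Things in the scene. Friction and masses are not known exactly. Their poses are not given: they have to be found in the camera images.
- white_ring_mid (a point): Centre (half-way up) of the white filter ring: flat plastic ring 48 mm across, 14 mm thick, with an 18 mm centre hole right through, about 40 g. Starts lying flat on the grey mat. z axis up; either face may be uppermost. It goes lowest in the magazine.
- blue_ring_mid (a point): Centre (half-way up) of the blue filter ring: flat plastic ring 48 mm across, 14 mm thick, with an 18 mm centre hole right through, about 40 g. Starts lying flat on the grey mat. z axis up; either face may be uppermost. It goes on top of the white one.
- red_jar_mid (a point): Centre (half-way up) of the red-capped sample jar: upright round clear jar, 42 mm across, 65 mm tall, about 90 g, red screw cap on top. Starts upright on the grey mat. z axis up. It goes on the coaster.
- yellow_jar_mid (a point): Centre (half-way up) of the yellow-capped sample jar: upright round clear jar, 42 mm across, 65 mm tall, about 90 g, yellow screw cap on top. Starts upright on the grey mat. z axis up. It goes between coaster and magazine.
- magazine: Ring magazine fixed on the green mat: round dark steel base, 68 mm across, 12 mm high; a bare steel post, 10 mm in diameter with tapered tip, rises from its centre to 88 mm above the origin. An orange follower disc, 40 mm across, 8 mm thick, slides on the post and carries the rings. Nothing surrounds it. Origin: centre of the base's underside, on the mat (3 mm above the bench); z up.
- follower (a joint): Travel in m of the magazine's orange follower: 0 = up (upper face 46 mm above the magazine's origin), growing as pressed to 0.016 = fully home (upper face 30 mm above it). Starts at 0 to 0.003. Spring and friction brake resist: 6 to 8 N moves it, a ring's weight does not; it stays where it is left. A ring held by its rim may be pushed down with it.
- coaster: Round white coaster fixed on the green mat, 64 mm across, 4 mm thick. Origin: centre of its underside, on top of the mat (3 mm above the bench). Its centre is 200 mm from the magazine's; either of the two may be at the mat's left or right end.
- work_mat: Green mat, 150 x 320 x 3 mm, fixed at the robot's left or right. Origin: centre of its underside, on the bench. y runs along its long side; coaster and magazine stand on that line, 100 mm either side of the centre, which is midway between them. The loose things are on a grey mat (3 mm thick) on the other side, in two rows of three (rows 110 mm apart, neighbours 100 mm, each off by 8 mm at most).
- spare_jar_mid (a point): Centre (half-way up) of the white-capped sample jar: upright round clear jar, 42 mm across, 65 mm tall, about 90 g, white screw cap on top. Starts upright on the grey mat. z axis up. A bystander: leave it alone.
- black_ring_mid (a point): Centre (half-way up) of the black filter ring: flat plastic ring 48 mm across, 14 mm thick, with an 18 mm centre hole right through, about 40 g. Starts lying flat on the grey mat. z axis up; either face may be uppermost. A bystander: leave it alone.
There are look-alikes about, which are no part of the job. Leave any purple look-alike of the magazine alone. Leave any turquoise look-alike of the part that bears yellow_jar_mid alone.

How it is judged:
By the outcome, as a careful person would: the job done as asked, in the order asked, and still so for the second after the job is handed in, with the robot touching nothing.
It also fails if it takes over 112 s, if anything falls off the work surface, if the arm or the gripper's body presses on something with over 40 N, if the wrist force passes 120 N, or if a joint passes its speed limit or range.

ROBOT

A 6-joint arm with a two-finger parallel gripper is mounted at the origin on the work surface. World frame = base frame: x ahead of the robot, y to its left, z up, the work surface at z = 0. Lengths are in m, angles in rad, forces in N, time in s.
With the tool pointing down it reaches from about 0.425 to 0.925 m from the base axis. Payload 12.5 kg.
Tool frame: the origin (TCP) lies at the very end of the fingers, on their centre line; the grasp point (between the pads) lies 19 mm behind it (r.grip_depth is the distance from the TCP to the grasp point, in m); z points along the fingers, y is the line along which they close (so a half turn about z gives the same grasp; the last joint's range is limited). The gripper opens to 85 mm and grips with 20 to 120 N. Pads are 22 mm wide; open, the fingers measure 114 mm over their backs; the gripper's body (76 mm by 85 mm) begins 54 mm behind the grasp point. The pads swing forward as they close: fully open they stand 13 mm farther back than shut.
Start: joints at [1.104, 0.491, 1.559, -0, 1.092, -0.106], TCP at [0.221, 0.585, 0.231] pointing down, gripper open.
Joint ranges: [-3.1, 3.1], [-0.84, 2.19], [0.05, 2.79], [-1.13, 4.28], [0.06, 2.93], [-2.69, 2.69]. Speed limits (rad/s): [2.22, 2.22, 2.79, 3.14, 3.14, 3.14].

INTERFACE

Orientations are given as a rotation vector (axis times angle).
In Python, from rig import r, cams, ticket gives the robot as it stands. The module is installed in compiled form; this text tells all that it offers.
- The arm moves only by the shell command python3 -m crank 'ROWS' [FORCE]. ROWS is JSON, a list of rows, each a list of 5 numbers: the shift along the world's x, y, z each as a share of 0.1 m, from -1 to 1, then the turn about the world's z as a share of 0.5 rad, from -1 to 1, then the opening, from -1 (shut) to 1 (fully open). In form: [[dx, dy, dz, yaw, hand], ...]. A call has 1 to 12 rows; each row is the pose to reach, as a shift and turn from the pose commanded when the call began; what a row does not reach only later rows make up. A row lasts 1/10 s, in which the tool goes at most 50 mm and 8.59 degrees, less where a joint would pass 70% of its speed; a pose out of reach is approached as far as the arm can. A call with a number of a shift or a turn outside -1 to 1 is refused whole. A call with a gripper value outside its range is refused whole. The fingers move at their own pace and stop on an object; FORCE is the grip in N (left out, the last holds). Time passes only in rows, so rows that repeat a pose let the fingers close. It gives the time, the measured TCP pose, the force, the opening and the grip force at its end, in the units of the state.
- r.get_state(): the state, without advancing time (a new reading comes with each control period).
- cams.camera(name): name is "side" or "top" or "wrist"; returns the picture (384x512x3 uint8, red, green, blue); there is no depth.
- cams.camera_info(name): a dict with "intrinsics" (3x3 intrinsics, pixels), "rvec" (rotation vector, rad) and "tvec" (3), from world to camera coordinates, as OpenCV has them. Camera axes: x right, y down, z forward; pixel columns grow to the right and rows downward; lengths in m; the calibration is good to about 2 mm. A picture is of the moment at which its call begins: read the wrist's pose just before it. camera_info takes no time and is no camera call; for the wrist camera it gives the pose at the moment of the call.
- ticket.finish_job(): hands the job in; it is judged then, once.
The state is a dict: "t": time; "joint_positions": joint angles; "joint_velocities": joint speeds; "joint_torque": joint torques, N m; "eef_pos": TCP position; "tool_rot": TCP orientation; "contact_force": force on the tool from outside, world axes, zero at the start; "torque": the same for the moment, N m; "opening": opening from 0.0 (shut) to 1.0 (fully open); "finger_force": force on a finger pad.
Only numpy, scipy, OpenCV 4.12 (cv2) and the standard library are available. Lean on these libraries where they do the work, as an engineer would, in place of code of your own. Each camera call takes 0.05 s, during which the arm holds its last target. There are 200 camera calls.

## Working session

There is one attempt and no reset: what is moved stays moved. The work goes in short steps, Python scripts to look and compute and a shell command to move; the robot and the scene stay as the last step left them, time stands still between calls to the robot, and variables do not carry over. Pictures are saved under pics/ and viewed, at most 18 in all, crops included, and the job is handed in when it is done.

```bash
mkdir -p pics
cat > h.py <<'E'
import numpy as np, cv2
from rig import r,cams,ticket
def ray(name,px,z,info=None):
    i=info or cams.camera_info(name)
    K=np.array(i["intrinsics"]);R=cv2.Rodrigues(np.array(i["rvec"],float))[0];t=np.array(i["tvec"],float).ravel()
    p=cv2.undistortPoints(np.array([[px]],float),K,None)[0,0]
    d=R.T@np.array([p[0],p[1],1]);c=-R.T@t
    return c+d*(z-c[2])/d[2]
def save(im,fn): cv2.imwrite('pics/'+fn,cv2.cvtColor(im,cv2.COLOR_RGB2BGR))
E
python3 - <<'E'
from h import *
a=cams.camera('top');b=cams.camera('side')
np.save('top.npy',a);np.save('side.npy',b)
save(a,'top0.png');save(b,'side0.png')
s=r.get_state();print({k:np.round(v,3) for k,v in s.items()})
for n in('top','side','wrist'):
    i=cams.camera_info(n);R=cv2.Rodrigues(np.array(i['rvec'],float))[0];print(n,np.round(i['intrinsics'],0).tolist(),np.round(-R.T@np.ravel(i['tvec']),3),np.round(R,2).tolist())
E
```

```text
{'t': np.float64(0.1), 'joint_positions': array([ 1.104,  0.492,  1.559, -0.   ,  1.092, -0.106]), 'joint_velocities': array([-0.   , -0.002, -0.002,  0.001,  0.002, -0.001]), 'joint_torque': array([ 2.0000e-03, -6.1945e+01, -2.6202e+01, -0.0000e+00,  3.0000e-03,
        0.0000e+00]), 'eef_pos': array([0.221, 0.585, 0.231]), 'tool_rot': array([-5.64e-01, -3.09e+00,  2.00e-03]), 'contact_force': array([0.573, 0.218, 0.691]), 'torque': array([ 0.01 , -0.008, -0.012]), 'finger_force': np.float64(0.0), 'opening': np.float64(0.999)}
top [[489.0, 0.0, 257.0], [0.0, 489.0, 201.0], [0.0, 0.0, 1.0]] [0.286 0.075 1.548] [[-0.03, -1.0, -0.0], [-0.98, 0.03, -0.19], [0.19, -0.0, -0.98]]
side [[412.0, 0.0, 252.0], [0.0, 412.0, 190.0], [0.0, 0.0, 1.0]] [ 0.351 -0.902  0.758] [[0.97, -0.24, 0.01], [-0.13, -0.56, -0.82], [0.2, 0.79, -0.58]]
wrist [[280.0, 0.0, 253.0], [0.0, 280.0, 193.0], [0.0, 0.0, 1.0]] [0.158 0.608 0.374] [[0.35, 0.94, -0.0], [0.9, -0.34, 0.27], [0.25, -0.1, -0.96]]
```

View pics/top0.png

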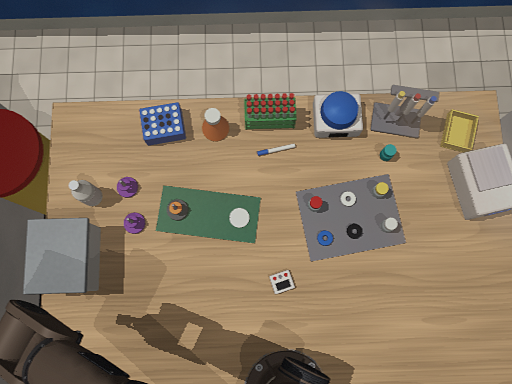

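View pics/side0.png

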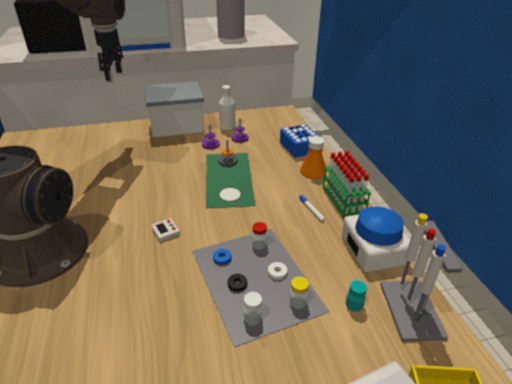

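The top view shows the green mat on the left, with the magazine at (177,208) and the coaster at (239,217). On the grey mat are:
- red jar (316,203)
- white ring (348,199)
- yellow jar (382,188)
- blue ring (325,238)
- black ring (354,231)
- white jar (391,224)

The look-alikes are the purple magazines at (127,187) and (135,223) and the turquoise jar at (389,153). The real magazine is the one with the orange follower on the green mat, and the real yellow jar is the yellow-capped one on the grey mat.

```bash
cat > m.py <<'E'
from h import *
a=np.load('top.npy');b=np.load('side.npy')
H={'orange':((6,120,90),(20,255,255)),'red':((0,150,80),(5,255,255)),'yellow':((24,140,100),(34,255,255)),'blue':((100,140,80),(115,255,255)),'white':((0,0,165),(180,60,255)),'black':((0,0,0),(180,255,45)),'green':((60,80,20),(90,255,140)),'grey':((100,0,60),(140,60,130))}
def blob(im,c,px,rad):
    hs=cv2.cvtColor(im,cv2.COLOR_RGB2HSV);m=cv2.inRange(hs,*H[c])
    k=np.zeros_like(m);cv2.circle(k,px,rad,255,-1);m&=k
    cs=cv2.findContours(m,cv2.RETR_EXTERNAL,cv2.CHAIN_APPROX_NONE)[0]
    cn=max(cs,key=cv2.contourArea);hull=cv2.convexHull(cn);M=cv2.moments(hull)
    return (M['m10']/M['m00'],M['m01']/M['m00']),cv2.contourArea(hull),cv2.minAreaRect(hull)
if __name__=='__main__':
    for n,c,pt,ps,z,rad in [('red','red',(316,203),(260,229),.068,12),('yellow','yellow',(382,188),(300,285),.068,12),('wjar','white',(391,224),(253,299),.068,12),('whitering','white',(348,199),(278,270),.017,12),('bluering','blue',(325,238),(222,256),.017,12),('blackring','black',(354,231),(237,282),.017,12),('coaster','white',(239,217),(230,195),.007,16),('follower','orange',(177,208),(228,153),.049,12),('mat','green',(208,214),(230,180),.003,60),('grey','grey',(351,218),(258,282),.003,70)]:
        o=[]
        for cam,im,p in(('top',a,pt),('side',b,ps)):
            try:
                q,A,rc=blob(im,c,p,rad);o+=[cam,np.round(q,1).tolist(),round(A),np.round(rc[1],0).tolist(),np.round(ray(cam,q,z),4)[:2].tolist()]
                if n=='mat': o+=[[np.round(ray(cam,x,z)[:2],3).tolist() for x in cv2.boxPoints(rc)]]
            except Exception as e:o+=[cam,str(e)[:30]]
        print(n,*o)
E
python3 m.py
python3 - <<'E'
from h import *
a=np.load('top.npy');c=np.hstack([cv2.resize(a[170:265,115:265],None,fx=2.6,fy=2.6,interpolation=2),cv2.resize(a[170:265,280:430],None,fx=2.6,fy=2.6,interpolation=2)]);save(c,'crop0.png')
E
```

```text
red top [315.6, 201.7] 106 [11.0, 12.0] [0.5687, -0.1112] side [259.1, 228.0] 108 [10.0, 12.0] [0.5663, -0.1217]
yellow top [381.7, 187.8] 101 [12.0, 11.0] [0.6068, -0.3184] side [299.7, 284.3] 198 [15.0, 16.0] [0.6055, -0.3255]
wjar top [390.7, 223.3] 99 [11.0, 11.0] [0.4949, -0.3374] side [252.5, 298.3] 192 [17.0, 14.0] [0.4953, -0.3394]
whitering top [347.9, 198.3] 150 [13.0, 14.0] [0.5864, -0.2212] side [277.1, 268.8] 208 [14.0, 18.0] [0.5865, -0.2231]
bluering top [324.6, 237.7] 162 [14.0, 14.0] [0.4625, -0.1399] side [221.4, 256.2] 204 [15.0, 17.0] [0.4614, -0.1487]
blackring top [354.0, 230.8] 159 [14.0, 14.0] [0.4814, -0.2338] side [237.5, 286.5] 116 [8.0, 17.0] [0.4803, -0.2559]
coaster top [238.9, 217.4] 281 [19.0, 18.0] [0.5367, 0.1285] side [229.4, 193.8] 184 [12.0, 19.0] [0.5363, 0.1262]
follower top [175.1, 207.4] 112 [11.0, 12.0] [0.5671, 0.3256] side [227.7, 148.3] 206 [14.0, 21.0] [0.5726, 0.3357]
mat top [213.7, 216.9] 3804 [99.0, 46.0] [0.5412, 0.2095] [[0.504, 0.394], [0.652, 0.377], [0.601, 0.059], [0.455, 0.082]] side [228.7, 180.7] 2218 [52.0, 47.0] [0.549, 0.2042] [[0.498, 0.386], [0.666, 0.36], [0.598, 0.059], [0.459, 0.082]]
grey top [342.4, 195.4] 2345 [28.0, 94.0] [0.5995, -0.2069] side float division by zero
```

View pics/crop0.png

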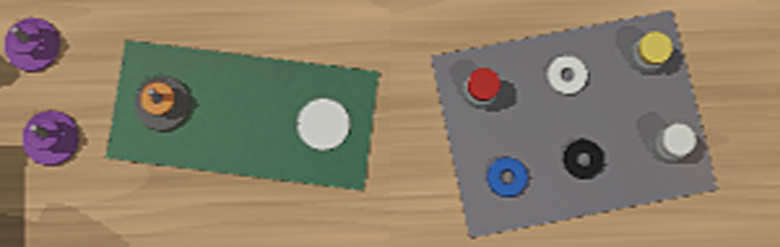

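Crop check: the magazine with the orange follower (crop 158,100) is on the green mat, and the yellow-capped jar (655,47) is on the grey mat, so both targets are confirmed. The measured coaster-to-magazine distance is 199.6 mm, which matches. Next I move over the magazine for a wrist view.

```bash
python3 -m crank '[[0.35,-0.3,0,0,1],[0.7,-0.6,0,0,1],[1,-0.9,0,0,1],[1,-0.9,0,0,1]]' && python3 -m crank '[[0.35,-0.3,0,0,1],[0.7,-0.6,0,0,1],[1,-0.9,0,0,1],[1,-0.9,0,0,1]]' && python3 -m crank '[[0.35,-0.3,0,0,1],[0.7,-0.6,0,0,1],[1,-0.8,0,0,1],[1,-0.8,0,0,1],[1,-0.8,0,0,1],[1,-0.8,0,0,1]]'
python3 - <<'E'
from h import *
print(r.get_state()['eef_pos']); i=cams.camera_info('wrist'); im=cams.camera('wrist'); np.save('w1.npy',im); np.save('w1i.npy',i,allow_pickle=True); save(im,'w1.png')
E
```

```text
t: 0.5
eef_pos: [0.3235, 0.4919, 0.2311]
tool_rot: [0.57, 3.089, -0.002]
contact_force: [-0.2, 0.9, 0.4]
opening: 1.004
finger_force: 0.0
t: 0.9
eef_pos: [0.4233, 0.4022, 0.231]
tool_rot: [0.569, 3.089, -0.001]
contact_force: [-0.3, 0.8, 0.0]
opening: 1.001
finger_force: 0.0
t: 1.5
eef_pos: [0.5196, 0.3257, 0.2312]
tool_rot: [-0.562, -3.09, 0.0]
contact_force: [0.4, -0.0, 0.2]
opening: 0.996
finger_force: 0.0
[0.51959972 0.32572012 0.23116913]
```

View pics/w1.png

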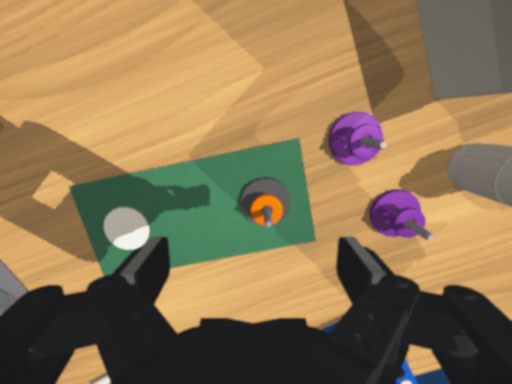

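The wrist view shows the follower at about (266,209), the post tip at about (268,220), and the coaster at (127,228), partly in shadow. I'll convert these to positions.

Run:
```python
from h import *
from m import blob,H
im=np.load('w1.npy');i=np.load('w1i.npy',allow_pickle=True).item()
q,A,rc=blob(im,'orange',(266,209),24);print('foll',q,A,rc[1],ray('',q,.048,i))
print('size',np.linalg.norm(ray('',(q[0]-rc[1][0]/2,q[1]),.048,i)-ray('',(q[0]+rc[1][0]/2,q[1]),.048,i)))
H['w2']=((0,0,85),(180,50,255))
q,A,rc=blob(im,'w2',(127,228),27);print('coaster',q,A,rc,ray('',q,.007,i))
for z in(.091,):print('tip guess',ray('',(268.5,221.5),z,i))
H['base']=((0,0,30),(180,70,110))
q,A,rc=blob(im,'base',(265,205),36);print('base',q,A,rc)
save(cv2.resize(im[165:260,80:320],None,fx=3.2,fy=3.2,interpolation=2),'w1c.png')
```

```text
foll (266.1153925833851, 209.4644706857261) 804.5 (31.0, 32.0) [0.56673585 0.32527141 0.048     ]
size 0.038078135615228416
coaster (126.78322309079977, 228.28602926438163) 1663.0 ((126.04130554199219, 228.13763427734375), (46.45458221435547, 45.784095764160156), 73.3007583618164) [0.53768447 0.12882746 0.007     ]
tip guess [0.5660915  0.32618291 0.091     ]
base (265.0005558643691, 200.12127107652398) 1799.0 ((265.056640625, 198.74375915527344), (50.19968795776367, 43.5257453918457), 1.847610354423523)
```

View pics/w1c.png

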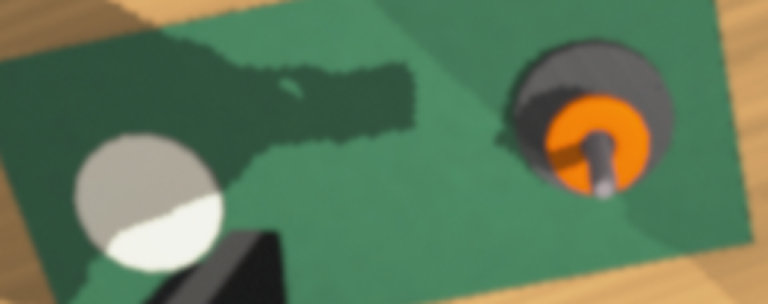

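The crop confirms the coaster and the orange magazine. All measurements agree to about 1 mm: magazine (0.567,0.3255), coaster (0.537,0.1287), midpoint (0.552,0.227). Next I move over the grey mat.

```bash
python3 -m crank '[[0,-0.5,0,0,1],[0,-1,0,0,1]]' >/dev/null&& python3 -m crank '[[0,-0.5,0,0,1],[0,-1,0,0,1]]'>/dev/null && python3 -m crank '[[0,-0.5,0,0,1],[0,-1,0,0,1]]' >/dev/null && python3 -m crank '[[0,-0.5,0,0,1],[0,-1,0,0,1]]' && python3 -m crank '[[0,-0.5,0,0,1],[0,-1,0,0,1],[0,-1,0,0,1],[0,-1,0,0,1],[0,-1,0,0,1]]'
python3 - <<'E'
from h import *
print(r.get_state()['eef_pos']); i=cams.camera_info('wrist'); im=cams.camera('wrist'); np.save('w2.npy',im); np.save('w2i.npy',i,allow_pickle=True); save(im,'w2.png')
E
```

```text
t: 2.35
eef_pos: [0.5202, -0.076, 0.2317]
tool_rot: [0.561, 3.09, 0.0]
contact_force: [0.7, -0.1, 1.1]
opening: 0.998
finger_force: 0.0
t: 2.85
eef_pos: [0.5206, -0.1738, 0.2314]
tool_rot: [-0.561, -3.091, -0.0]
contact_force: [0.1, -0.4, 0.7]
opening: 1.006
finger_force: 0.0
[ 0.52062033 -0.17375424  0.23139602]
```

View pics/w2.png

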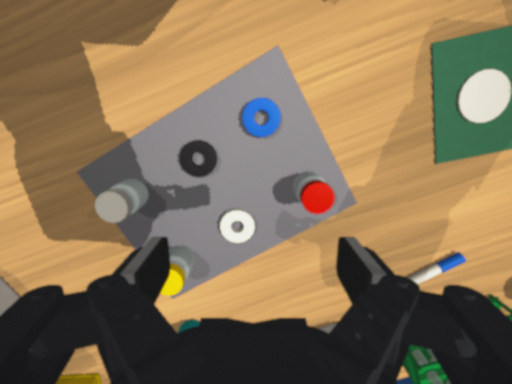

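The wrist view shows the blue ring at (261,118), black ring (197,158), white ring (237,226), red cap (318,197), yellow cap (173,282, partly hidden by a finger), and white-capped jar (112,207).

Run:
```python
from h import *
from m import blob,H
im=np.load('w2.npy');i=np.load('w2i.npy',allow_pickle=True).item()
H['w2']=((0,0,150),(180,40,255))
for n,c,p,rad,z in(('white','w2',(237,226),24,.017),('blue','blue',(261,118),26,.017),('red','red',(318,197),24,.068),('coaster','w2',(485,96),36,.007)):
    q,A,rc=blob(im,c,p,rad);w=rc[1][0]/2;print(n,np.round(q,1),A,np.round(rc[1],1),np.round(ray('',q,z,i),4),'diam',np.round(np.linalg.norm(ray('',(q[0]-w,q[1]),z,i)-ray('',(q[0]+w,q[1]),z,i)),4))
```

```text
white [237.3 226.2] 962.5 [34. 35.] [ 0.5872 -0.2216  0.017 ] diam 0.0466
blue [260.7 117. ] 1123.5 [37.5 37.5] [ 0.4631 -0.1419  0.017 ] diam 0.0462
red [317.1 197. ] 821.0 [32.5 31.8] [ 0.5676 -0.1132  0.068 ] diam 0.0371
coaster [484.8  95.4] 2167.5 [46.7 58.7] [0.5368 0.1277 0.007 ] diam 0.0579
```

```bash
python3 -m crank '[[0.35,-0.24,-0.3,0,1],[0.66,-0.48,-0.6,0,1],[0.66,-0.48,-1,0,1],[0.66,-0.48,-1,0,1]]' >/dev/null&& python3 -m crank '[[0,0,-0.4,0,1],[0,0,-0.8,0,1],[0,0,-1,0,1],[0,0,-1,0,1],[0,0,-1,0,1]]' && python3 -m crank '[[0,0,-0.1,0,1],[0,0,-0.2,0,1],[0,0,-0.27,0,1],[0,0,-0.27,0,1],[0,0,-0.27,0,1]]'
```

```text
t: 3.8
eef_pos: [0.5874, -0.2226, 0.0334]
tool_rot: [0.562, 3.089, -0.001]
contact_force: [0.1, 0.6, 0.8]
opening: 1.004
finger_force: 0.0
t: 4.3
eef_pos: [0.5866, -0.2232, 0.0042]
tool_rot: [-0.564, -3.09, -0.0]
contact_force: [0.4, 0.2, -0.6]
opening: 0.999
finger_force: 0.0
```

```bash
python3 -m crank '[[0,0.01,0,0,-0.2],[0,0.01,0,0,-0.6],[0,0.01,0,0,-1],[0,0.01,0,0,-1],[0,0.01,0,0,-1],[0,0.01,0,0,-1],[0,0.01,0,0,-1],[0,0.01,0,0,-1],[0,0.01,0,0,-1],[0,0.01,0,0,-1]]' 50 && python3 -m crank '[[0,0,0.2,0,-1],[0,0,0.5,0,-1],[0,0,1,0,-1],[0,0,1,0,-1],[0,0,1,0,-1]]'
python3 - <<'E'
from h import *
im=cams.camera('wrist');save(im,'w3.png')
E
```

```text
t: 5.3
eef_pos: [0.5868, -0.2222, 0.0052]
tool_rot: [0.563, 3.09, -0.0]
contact_force: [-2.1, 2.1, 6.7]
opening: 0.538
finger_force: 49.9
t: 5.8
eef_pos: [0.5869, -0.2223, 0.1054]
tool_rot: [0.563, 3.088, -0.001]
contact_force: [-0.3, -0.0, -0.5]
opening: 0.538
finger_force: 51.3
```

View pics/w3.png

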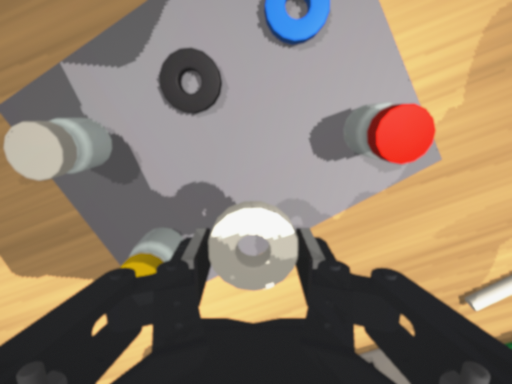

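The ring is held level between the fingertips, centred near (253,245) in the wrist view. I'll compute its offset from the TCP.

```bash
cat > off.py <<'E'
from h import *
# hole-top rim centre of the held ring -> offset from TCP
def off(im,px,c,dz=.012):
    s=r.get_state();p=np.array(s['eef_pos']);q=ray('wrist',px,p[2]+dz);return p,(q-p)[:2]
E
python3 - <<'E'
from off import *
im=cv2.imread('pics/w3.png')
hs=cv2.cvtColor(im,cv2.COLOR_BGR2HSV);k=np.zeros(hs.shape[:2],np.uint8);cv2.circle(k,(253,240),46,255,-1)
m=cv2.inRange(hs,(0,0,165),(180,50,255))&k
q=cv2.moments(m);print(q['m10']/q['m00'],q['m01']/q['m00'])
ys,xs=np.where(m>0);print(xs.min(),xs.max(),ys.min(),ys.max())
for px in((253.5,241),(253.5,245)):print(off(None,px,0))
E
python3 -m crank '[[0,0.5,0.5,0,-1],[0,1,0.9,0,-1],[0,1,0.9,0,-1]]' >/dev/null&& python3 -m crank '[[0,0.5,0,0,-1],[0,1,0,0,-1]]' >/dev/null&& python3 -m crank '[[0,0.5,0,0,-1],[0,1,0,0,-1]]'>/dev/null && python3 -m crank '[[0,0.5,0,0,-1],[0,1,0,0,-1]]' >/dev/null && python3 -m crank '[[0,0.5,0,0,-1],[0,1,0,0,-1],[0,1,0,0,-1],[0,1,0,0,-1],[0,1,0,0,-1]]'
```

```text
257.63520619983393 228.55189593135898
211 296 194 284
(array([ 0.58635509, -0.22206636,  0.10412209]), array([-0.00470079,  0.00213286]))
(array([ 0.58635509, -0.22206636,  0.10412209]), array([-0.00261545,  0.00134746]))
t: 7.25
eef_pos: [0.5864, 0.2769, 0.1931]
tool_rot: [-0.564, -3.089, 0.002]
contact_force: [0.3, -0.4, -1.0]
opening: 0.538
finger_force: 51.6
```

```bash
python3 -m crank '[[-0.1,0.24,0,0,-1],[-0.19,0.48,0,0,-1],[-0.19,0.48,-0.3,0,-1],[-0.19,0.48,-0.7,0,-1],[-0.19,0.48,-0.7,0,-1],[-0.19,0.48,-0.7,0,-1],[-0.19,0.48,-0.7,0,-1]]' && python3 -m crank '[[0,0,-0.1,0,-1],[0,0,-0.2,0,-1],[0,0,-0.25,0,-1],[0,0,-0.25,0,-1]]'
python3 - <<'E'
from h import *
im=cams.camera('wrist');im2=cams.camera('side')
save(np.hstack([cv2.resize(im[130:330,120:390],(400,296)),cv2.resize(im2[110:184,180:280],(400,296),interpolation=2)]),'w4.png')
E
```

```text
t: 7.95
eef_pos: [0.5687, 0.3254, 0.1262]
tool_rot: [0.565, 3.088, 0.002]
contact_force: [1.1, 0.5, -0.8]
opening: 0.533
finger_force: 51.6
t: 8.35
eef_pos: [0.5672, 0.3256, 0.0983]
tool_rot: [-0.563, -3.089, 0.001]
contact_force: [0.4, 0.6, -0.0]
opening: 0.541
finger_force: 51.6
```

View pics/w4.png

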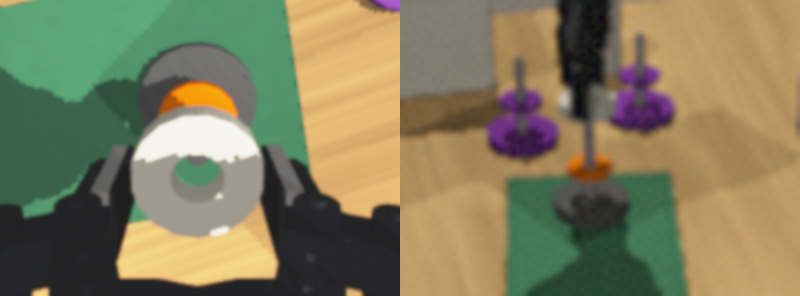

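The ring hangs just above the post, and the post tip shows at the near edge of the hole (crop 198,160), as expected for an oblique view of a centred post. I'll lower it carefully.

```bash
python3 -c "
from h import *
print(ray('wrist',(253.6,238),.091))"
python3 -m crank '[[0,0,-0.05,0,-1],[0,0,-0.1,0,-1],[0,0,-0.15,0,-1],[0,0,-0.15,0,-1]]' && python3 -m crank '[[0,0,-0.1,0,-1],[0,0,-0.2,0,-1],[0,0,-0.27,0,-1],[0,0,-0.27,0,-1],[0,0,-0.27,0,-1]]'
```

```text
[0.57008064 0.32539775 0.091     ]
t: 8.85
eef_pos: [0.5673, 0.3256, 0.0834]
tool_rot: [-0.563, -3.09, 0.001]
contact_force: [-0.5, -0.4, -1.4]
opening: 0.537
finger_force: 51.6
t: 9.35
eef_pos: [0.5676, 0.3258, 0.0571]
tool_rot: [-0.564, -3.09, 0.0]
contact_force: [-0.1, 0.4, -0.5]
opening: 0.536
finger_force: 51.6
```

```bash
python3 -m crank '[[0,0,-0.03,0,-1],[0,0,-0.05,0,-1],[0,0,-0.05,0,-1]]' && python3 -m crank '[[0,0,0,0,0.2],[0,0,0,0,0.4],[0,0,0,0,0.5],[0,0,0,0,0.5],[0,0,0,0,0.5],[0,0,0.1,0,0.5],[0,0,0.3,0,0.5],[0,0,0.6,0,0.5],[0,0,1,0,0.5],[0,0,1,0,0.5]]' &&  python3 -m crank '[[0,-0.3,0.4,0,1],[0,-0.8,0.7,0,1],[0,-0.8,0.7,0,1],[0,-0.8,0.7,0,1]]'
python3 - <<'E'
from h import *
im=cams.camera('wrist');im2=cams.camera('side')
save(np.hstack([cv2.resize(im,(400,300)),cv2.resize(im2[110:185,180:280],(400,300),interpolation=2)]),'w5.png')
E
```

```text
t: 9.65
eef_pos: [0.5675, 0.3257, 0.0522]
tool_rot: [-0.564, -3.09, 0.0]
contact_force: [-0.3, -0.0, -1.2]
opening: 0.536
finger_force: 51.6
t: 10.65
eef_pos: [0.5695, 0.3267, 0.1584]
tool_rot: [0.562, 3.084, 0.008]
contact_force: [0.1, -1.0, 0.2]
opening: 0.748
finger_force: 0.0
t: 11.05
eef_pos: [0.568, 0.2448, 0.2236]
tool_rot: [0.566, 3.088, 0.002]
contact_force: [-0.2, -0.5, -0.2]
opening: 1.001
finger_force: 0.0
```

View pics/w5.png

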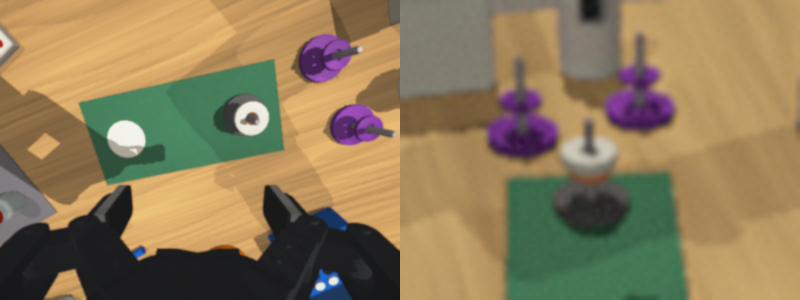

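The white ring sits on the follower around the post (wrist crop 250,118). Next is the blue ring.

```bash
python3 -m crank '[[-0.3,-0.45,0,0,1],[-0.6,-0.9,0,0,1],[-0.6,-1,0,0,1]]' >/dev/null&& python3 -m crank '[[-0.2,-0.5,0,0,1],[-0.45,-1,0,0,1],[-0.45,-1,0,0,1]]' >/dev/null && python3 -m crank '[[0,-0.5,0,0,1],[0,-1,0,0,1]]'>/dev/null && python3 -m crank '[[0,-0.4,-0.3,0,1],[0,-0.87,-0.5,0,1],[0,-0.87,-0.9,0,1],[0,-0.87,-0.9,0,1]]' >/dev/null&& python3 -m crank '[[0,0,-0.4,0,1],[0,0,-0.8,0,1],[0,0,-0.95,0,1],[0,0,-0.95,0,1],[0,0,-0.95,0,1],[0,0,-0.95,0,1]]'
```

```text
t: 12.95
eef_pos: [0.4636, -0.1409, 0.0388]
tool_rot: [0.562, 3.089, -0.001]
contact_force: [-0.0, -0.3, -0.2]
opening: 1.003
finger_force: 0.0
```

```bash
python3 -m crank '[[0,0,-0.15,0,1],[0,0,-0.25,0,1],[0,0,-0.33,0,1],[0,0,-0.33,0,1],[0,0,-0.33,0,1]]' && python3 -m crank '[[0,0,0,0,-0.2],[0,0,0,0,-0.6],[0,0,0,0,-1],[0,0,0,0,-1],[0,0,0,0,-1],[0,0,0,0,-1],[0,0,0,0,-1],[0,0,0,0,-1],[0,0,0,0,-1]]' 60 && python3 -m crank '[[0,0,0.2,0,-1],[0,0,0.5,0,-1],[0,0,1,0,-1],[0,0,1,0,-1],[0,0,1,0,-1]]'
python3 - <<'E'
from h import *
i=cams.camera_info('wrist');p=np.array(r.get_state()['eef_pos']);im=cams.camera('wrist');save(im,'w6.png')
hs=cv2.cvtColor(im,cv2.COLOR_RGB2HSV);k=np.zeros(hs.shape[:2],np.uint8);cv2.circle(k,(253,245),55,255,-1)
m=cv2.inRange(hs,(95,110,50),(120,255,255))&k
ys,xs=np.where(m>0);w=xs.max()-xs.min();print(xs.min(),xs.max(),ys.min(),ys.max())
c=((xs.max()+xs.min())/2,ys.max()-w/2);print(c,ray('',c,p[2]+.012,i)-p)
E
```

```text
t: 13.45
eef_pos: [0.4627, -0.1412, 0.0045]
tool_rot: [-0.564, -3.09, -0.0]
contact_force: [0.0, -0.0, -0.8]
opening: 0.996
finger_force: 0.0
t: 14.35
eef_pos: [0.4628, -0.1412, 0.0053]
tool_rot: [0.564, 3.09, -0.0]
contact_force: [-2.7, 1.3, 13.9]
opening: 0.534
finger_force: 59.0
t: 14.85
eef_pos: [0.4629, -0.1413, 0.1054]
tool_rot: [0.563, 3.088, -0.001]
contact_force: [0.2, 0.3, -1.8]
opening: 0.535
finger_force: 61.5
208 298 202 289
(np.float64(253.0), np.float64(244.0)) [-0.00325792  0.00135139  0.012     ]
```

```bash
python3 -m crank '[[0,0.4,0.5,0,-1],[0,0.8,0.9,0,-1],[0,1,0.9,0,-1]]' >/dev/null&& python3 -m crank '[[0.2,0.45,0,0,-1],[0.4,0.9,0,0,-1],[0.5,1,0,0,-1]]' >/dev/null&& python3 -m crank '[[0.2,0.45,0,0,-1],[0.4,0.9,0,0,-1],[0.5,1,0,0,-1]]'>/dev/null && python3 -m crank '[[0,0.5,0,0,-1],[0,1,0,0,-1]]' >/dev/null && python3 -m crank '[[0.02,0.4,0,0,-1],[0.05,0.67,0,0,-1],[0.05,0.67,-0.3,0,-1],[0.05,0.67,-0.8,0,-1],[0.05,0.67,-0.8,0,-1],[0.05,0.67,-0.8,0,-1],[0.05,0.67,-0.8,0,-1]]' && python3 -c "
from h import *
im=cams.camera('wrist');save(im[130:330,120:390],'w7.png')"
```

```text
t: 16.7
eef_pos: [0.5686, 0.3258, 0.116]
tool_rot: [0.564, 3.089, 0.002]
contact_force: [0.1, 0.6, 0.1]
opening: 0.535
finger_force: 61.9
```

View pics/w7.png

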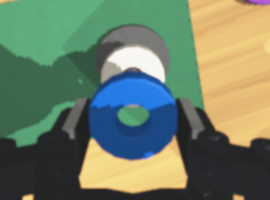

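The blue ring is held level above the post, with the white ring seated below it. I'll lower it onto the post in stages.

```bash
python3 -m crank '[[0,0,-0.1,0,-1],[0,0,-0.2,0,-1],[0,0,-0.3,0,-1],[0,0,-0.33,0,-1],[0,0,-0.33,0,-1]]' && python3 -m crank '[[0,0,-0.07,0,-1],[0,0,-0.14,0,-1],[0,0,-0.14,0,-1]]' && python3 -m crank '[[0,0,-0.03,0,-1],[0,0,-0.06,0,-1],[0,0,-0.1,0,-1],[0,0,-0.1,0,-1]]' 100 && python3 -m crank '[[0,0,-0.03,0,-1],[0,0,-0.06,0,-1],[0,0,-0.08,0,-1],[0,0,-0.08,0,-1]]'
```

```text
t: 17.25
eef_pos: [0.5674, 0.3257, 0.0805]
tool_rot: [-0.564, -3.09, 0.001]
contact_force: [0.2, -0.6, -1.1]
opening: 0.531
finger_force: 61.9
t: 17.55
eef_pos: [0.5672, 0.3256, 0.0662]
tool_rot: [-0.563, -3.089, 0.001]
contact_force: [0.1, -0.6, -0.4]
opening: 0.535
finger_force: 61.9
t: 17.95
eef_pos: [0.5678, 0.3258, 0.0574]
tool_rot: [0.564, 3.09, 0.001]
contact_force: [0.0, 0.1, 0.0]
opening: 0.508
finger_force: 101.7
t: 18.35
eef_pos: [0.5678, 0.3259, 0.0498]
tool_rot: [0.564, 3.09, 0.001]
contact_force: [-0.4, 0.6, 5.3]
opening: 0.509
finger_force: 102.2
```

```bash
python3 -c "
from h import *
im=cams.camera('wrist');im2=cams.camera('side')
save(np.hstack([cv2.resize(im[130:330,120:390],(400,296)),cv2.resize(im2[110:184,180:280],(400,296),interpolation=2)]),'w8.png')"
```

```text
(no output)
```

View pics/w8.png

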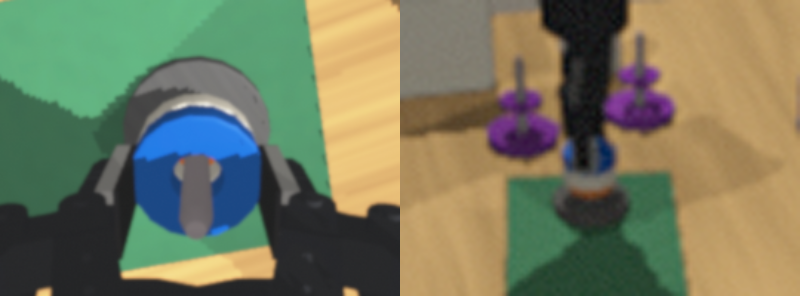

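```bash
python3 -m crank '[[0,0,-0.01,0,-1],[0,0,-0.02,0,-1],[0,0,-0.02,0,-1]]' && python3 -m crank '[[0,0,-0.01,0,-1],[0,0,-0.02,0,-1],[0,0,-0.02,0,-1]]'  && python3 -m crank '[[0,0,-0.01,0,-1],[0,0,-0.02,0,-1],[0,0,-0.02,0,-1]]'
```

```text
t: 18.75
eef_pos: [0.5679, 0.3259, 0.0496]
tool_rot: [0.563, 3.089, 0.002]
contact_force: [-6.2, -2.4, 22.0]
opening: 0.513
finger_force: 104.1
t: 19.05
eef_pos: [0.5681, 0.3259, 0.0494]
tool_rot: [0.563, 3.088, 0.002]
contact_force: [-11.8, -5.6, 39.7]
opening: 0.515
finger_force: 106.0
t: 19.35
eef_pos: [0.5683, 0.3259, 0.0492]
tool_rot: [0.562, 3.087, 0.003]
contact_force: [-15.8, -8.7, 55.3]
opening: 0.515
finger_force: 107.9
```

There is a hard stop at TCP 0.0495, which is where a fully home follower should put it (0.049). I'll relieve the load, release and check.

```bash
python3 -m crank '[[0,0,0.03,0,-1],[0,0,0.05,0,-1],[0,0,0.05,0,-1]]' && python3 -m crank '[[0,0,0,0,0.2],[0,0,0,0,0.4],[0,0,0,0,0.5],[0,0,0,0,0.5],[0,0,0,0,0.5],[0,0,0.1,0,0.5],[0,0,0.3,0,0.5],[0,0,0.6,0,0.5],[0,0,1,0,0.5],[0,0,1,0,0.5]]' 50&&  python3 -m crank '[[0,-0.3,0.4,0,1],[0,-0.8,0.7,0,1],[0,-0.8,0.7,0,1],[0,-0.8,0.7,0,1],[0,-0.8,0.7,0,1]]'
python3 - <<'E'
from h import *
im=cams.camera('wrist');im2=cams.camera('side');im3=cams.camera('top')
np.save('side2.npy',im2);np.save('w9.npy',im);np.save('w9i.npy',cams.camera_info('wrist'),allow_pickle=True)
save(np.hstack([cv2.resize(im[120:220,230:360],(400,308),interpolation=2),cv2.resize(im2[125:182,190:265],(400,308),interpolation=2)]),'w9.png')
# apparent ring centre at expected top z .061
hs=cv2.cvtColor(im,cv2.COLOR_RGB2HSV);
for n,img,cam in(('w',im,'wrist'),('s',im2,'side'),('t',im3,'top')):
    p0=dict(w=(315,160),s=(228,150),t=(177,207))[n]
    hs=cv2.cvtColor(img,cv2.COLOR_RGB2HSV);k=np.zeros(hs.shape[:2],np.uint8);cv2.circle(k,p0,30 if n=='w' else 16,255,-1)
    m=cv2.inRange(hs,(95,110,50),(120,255,255))&k;ys,xs=np.where(m>0)
    if len(xs):print(n,xs.min(),xs.max(),ys.min(),ys.max(),[np.round(ray(cam,((xs.min()+xs.max())/2,(ys.min()+ys.max())/2),z),4) for z in(.061,.077)])
E
```

```text
t: 19.65
eef_pos: [0.5679, 0.3259, 0.0497]
tool_rot: [0.563, 3.089, 0.001]
contact_force: [-3.8, -2.0, 15.5]
opening: 0.515
finger_force: 103.4
t: 20.65
eef_pos: [0.5695, 0.3267, 0.1543]
tool_rot: [0.562, 3.084, 0.008]
contact_force: [0.1, -0.2, 0.6]
opening: 0.751
finger_force: 0.0
t: 21.15
eef_pos: [0.5674, 0.2462, 0.2177]
tool_rot: [-0.564, -3.09, 0.0]
contact_force: [0.4, 0.1, -0.0]
opening: 1.001
finger_force: 0.0
w 300 344 132 176 [array([0.5674, 0.3252, 0.061 ]), array([0.5641, 0.3223, 0.077 ])]
s 221 232 145 152 [array([0.5646, 0.3144, 0.061 ]), array([0.5597, 0.2865, 0.077 ])]
```

View pics/w9.png

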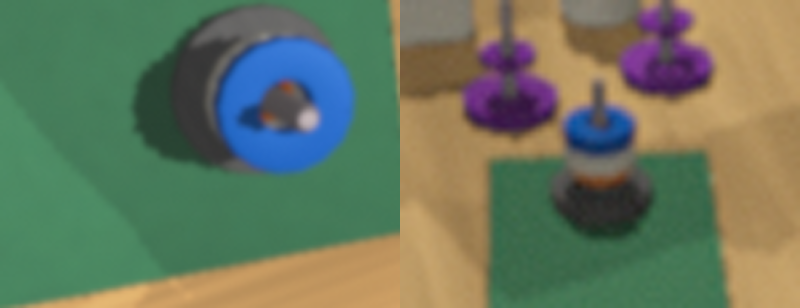

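Run:
```python
from h import *
i=cams.camera_info('side')
P=np.array([[.567,.3255,z] for z in(.091,.077,.065,.061,.057)])
q=cv2.projectPoints(P,np.array(i['rvec'],float),np.array(i['tvec'],float),np.array(i['intrinsics']),None)[0][:,0];print(q,[((x-190)*5.33,(y-125)*5.4) for x,y in q])
im=np.load('w9.npy');hs=cv2.cvtColor(im,cv2.COLOR_RGB2HSV)
m=cv2.inRange(hs,(95,110,50),(120,255,255));print('wrist blue diam: 44px')
i=np.load('w9i.npy',allow_pickle=True).item()
for z in(.057,.061,.065,.077):print(z,np.linalg.norm(ray('',(299.5,154),z,i)-ray('',(344.5,154),z,i)))
```

```text
[[226.3255279  139.11377111]
 [226.44023791 142.75502895]
 [226.53751876 145.84303034]
 [226.56973457 146.86566199]
 [226.60184567 147.8849698 ]] [(np.float64(193.61506371884983), np.float64(76.21436396806475)), (np.float64(194.22646804787684), np.float64(95.87715633366625)), (np.float64(194.74497497475144), np.float64(112.55236381785723)), (np.float64(194.9166852586816), np.float64(118.07457473404524)), (np.float64(195.08783743559778), np.float64(123.57883690205189))]
wrist blue diam: 44px
0.057 0.048642356695175235
0.061 0.04800057774397984
0.065 0.04735879879278455
0.077 0.045433461939198616
```

The follower is home: ring diameter and position both fit z = 0.061, and the side view agrees. Next is the red jar.

```bash
python3 -m crank '[[0,-0.5,0,0,1],[0,-1,0,0,1]]' >/dev/null&& python3 -m crank '[[0,-0.5,0,0,1],[0,-1,0,0,1]]' >/dev/null && python3 -m crank '[[0,-0.5,0,0,1],[0,-1,0,0,1]]'>/dev/null && python3 -m crank '[[0,-0.4,0,0,1],[0,-0.58,0,0,1],[0,-0.58,-0.3,0,1],[0,-0.58,-0.7,0,1],[0,-0.58,-0.9,0,1],[0,-0.58,-0.9,0,1],[0,-0.58,-0.9,0,1],[0,-0.58,-0.9,0,1]]' && python3 -c "
from h import *
save(cams.camera('wrist')[100:,60:460],'w10.png')"
```

```text
t: 22.7
eef_pos: [0.5683, -0.112, 0.1294]
tool_rot: [0.563, 3.089, -0.0]
contact_force: [0.2, 0.5, -0.3]
opening: 1.004
finger_force: 0.0
```

View pics/w10.png

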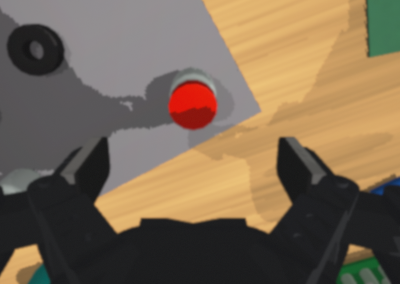

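The red cap at (192,105) in the crop is centred between the open fingers. I'll go down and grip.

```bash
python3 -m crank '[[0,0,-0.3,0,1],[0,0,-0.6,0,1],[0,0,-0.9,0,1],[0,0,-1,0,1],[0,0,-1,0,1],[0,0,-1,0,1]]' && python3 -m crank '[[0,0,-0.14,0,1],[0,0,-0.14,0,1],[0,0,-0.14,0,0],[0,0,-0.14,0,-0.5],[0,0,-0.14,0,-1],[0,0,-0.14,0,-1],[0,0,-0.14,0,-1],[0,0,-0.14,0,-1],[0,0,-0.14,0,-1],[0,0,-0.14,0,-1],[0,0,-0.14,0,-1]]' 30 && python3 -m crank '[[0,0,0.2,0,-1],[0,0,0.5,0,-1],[0,0,0.9,0,-1],[0,0,0.9,0,-1],[0,0,0.9,0,-1]]'
```

```text
t: 23.35
eef_pos: [0.5683, -0.1124, 0.0297]
tool_rot: [0.563, 3.089, -0.0]
contact_force: [0.8, -0.2, -0.7]
opening: 1.0
finger_force: 0.0
t: 24.45
eef_pos: [0.5678, -0.1122, 0.0149]
tool_rot: [0.563, 3.09, 0.0]
contact_force: [-1.4, 1.5, 6.6]
opening: 0.482
finger_force: 30.3
t: 24.95
eef_pos: [0.5677, -0.1123, 0.1049]
tool_rot: [0.563, 3.089, -0.0]
contact_force: [-1.1, 0.8, -2.0]
opening: 0.484
finger_force: 30.9
```

Run:
```python
from h import *
from m import blob
p=np.array(r.get_state()['eef_pos']);i=cams.camera_info('wrist');im=cams.camera('wrist');np.save('w11.npy',im);save(im,'w11.png')
q,A,rc=blob(im,'red',(253,245),70);print(q,A,rc,ray('',q,p[2]+.053,i)-p)
```

```text
(252.8994921912427, 280.76439589920477) 5218.5 ((249.19998168945312, 281.10003662109375), (73.68106079101562, 93.91963958740234), 71.56504821777344) [-0.00814872  0.00314142  0.053     ]
```

View pics/w11.png

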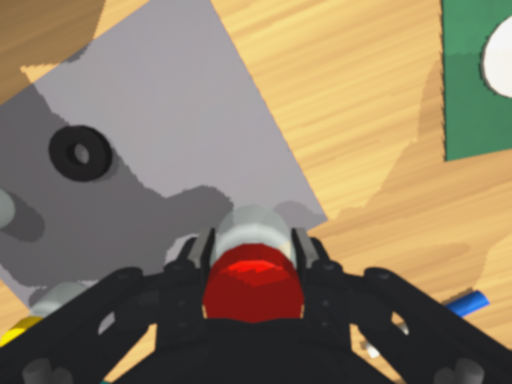

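Red jar held upright (the gripper body cuts off the cap in the view). Carry it to the coaster.

```bash
python3 -m crank '[[0,0.5,0,0,-1],[0,1,0,0,-1]]' >/dev/null&& python3 -m crank '[[-0.15,0.4,0,0,-1],[-0.31,0.8,0,0,-1],[-0.31,1,0,0,-1],[-0.31,1,0,0,-1]]' >/dev/null && python3 -m crank '[[0,0.2,0,0,-1],[0,0.41,0,0,-1],[0,0.41,-0.2,0,-1],[0,0.41,-0.4,0,-1],[0,0.41,-0.6,0,-1],[0,0.41,-0.7,0,-1],[0,0.41,-0.7,0,-1],[0,0.41,-0.7,0,-1],[0,0.41,-0.7,0,-1]]'
```

```text
t: 26.5
eef_pos: [0.5371, 0.1286, 0.035]
tool_rot: [0.564, 3.089, 0.001]
contact_force: [-0.0, -0.7, -1.2]
opening: 0.48
finger_force: 31.0
```

```bash
python3 -m crank '[[0,0,-0.05,0,-1],[0,0,-0.1,0,-1],[0,0,-0.14,0,-1],[0,0,-0.15,0,-1],[0,0,-0.15,0,-1]]' && python3 -m crank '[[0,0,-0.005,0,-1],[0,0,-0.01,0,-1],[0,0,-0.01,0,-1]]'
```

```text
t: 27.0
eef_pos: [0.5365, 0.1288, 0.0191]
tool_rot: [-0.564, -3.09, 0.0]
contact_force: [-0.4, 0.1, -0.9]
opening: 0.482
finger_force: 31.0
t: 27.3
eef_pos: [0.5367, 0.1288, 0.0188]
tool_rot: [0.564, 3.09, 0.0]
contact_force: [-1.8, -0.4, 5.4]
opening: 0.481
finger_force: 31.5
```

```bash
python3 -m crank '[[0,0,0,0,-0.1],[0,0,0,0,0.2],[0,0,0,0,0.6],[0,0,0,0,0.8],[0,0,0,0,0.8],[0,0,0.2,0,0.8],[0,0,0.5,0,0.8],[0,0,1,0,1],[0,0,1,0,1]]' && python3 -m crank '[[-0.2,-0.3,0.4,0,1],[-0.4,-0.5,0.8,0,1],[-0.4,-0.5,1,0,1],[-0.4,-0.5,1,0,1],[-0.4,-0.5,1,0,1]]'
python3 - <<'E'
from h import *
from m import blob,H
H['w2']=((0,0,70),(180,60,255))
p=np.array(r.get_state()['eef_pos']);i=cams.camera_info('wrist');im=cams.camera('wrist');np.save('w12.npy',im)
K=np.array(i["intrinsics"]);g=cv2.projectPoints(np.array([[.537,.1287,.068]]),np.array(i['rvec'],float),np.array(i['tvec'],float),K,None)[0].ravel();print(g)
c=tuple(int(v) for v in g)
q,A,rc=blob(im,'red',c,40);print(q,A,rc,ray('',q,.072,i))
top=cams.camera('top');q,A,rc=blob(top,'red',(238,213),14);print('top',q,A,rc[1],ray('top',q,.072))
x,y=c;save(cv2.resize(im[max(0,y-70):y+70,max(0,x-90):x+90],None,fx=3,fy=3),'w12.png')
E
```

```text
t: 28.2
eef_pos: [0.5388, 0.1291, 0.1234]
tool_rot: [0.562, 3.083, 0.004]
contact_force: [0.7, -0.5, 0.4]
opening: 1.004
finger_force: 0.0
t: 28.7
eef_pos: [0.4966, 0.0788, 0.218]
tool_rot: [0.564, 3.09, 0.0]
contact_force: [-0.1, -0.6, -0.8]
opening: 1.0
finger_force: 0.0
[308.74625785 198.16884189]
(308.436902133922, 199.01122148638703) 906.0 ((307.92620849609375, 199.18853759765625), (34.44192123413086, 33.417625427246094), 39.80556869506836) [0.53638084 0.1277419  0.072     ]Traceback (most recent call last):
  File "<stdin>", line 8, in <module>
  File "m.py", line 8, in blob
    cn=max(cs,key=cv2.contourArea);hull=cv2.convexHull(cn);M=cv2.moments(hull)
ValueError: max() iterable argument is empty
```

Red jar is at (0.5364,0.1277), within about 1 mm of the coaster's centre. Next is the yellow jar.

```bash
python3 -m crank '[[0,-0.5,0,0,1],[0,-1,0,0,1]]' >/dev/null&& python3 -m crank '[[0,-0.5,0,0,1],[0,-1,0,0,1]]' >/dev/null && python3 -m crank '[[0,-0.5,0,0,1],[0.1,-1,0,0,1]]'>/dev/null && python3 -m crank '[[0,-0.5,0,0,1],[0.2,-1,0,0,1],[0.2,-1,0,0,1],[0.2,-1,0,0,1],[0.2,-1,0,0,1]]'
python3 - <<'E'
from h import *
from m import blob
p=np.array(r.get_state()['eef_pos']);i=cams.camera_info('wrist');im=cams.camera('wrist')
g=cv2.projectPoints(np.array([[.606,-.32,.068]]),np.array(i['rvec'],float),np.array(i['tvec'],float),np.array(i["intrinsics"]),None)[0].ravel();print(p,g)
c=tuple(int(v) for v in g)
q,A,rc=blob(im,'yellow',c,40);print(q,A,rc,ray('',q,.068,i))
x,y=c;save(cv2.resize(im[max(0,y-90):y+90,max(0,x-120):x+120],None,fx=2,fy=2),'w13.png')
E
```

```text
t: 29.9
eef_pos: [0.5262, -0.319, 0.2171]
tool_rot: [-0.562, -3.089, -0.002]
contact_force: [-0.7, 0.6, 0.2]
opening: 0.999
finger_force: 0.0
[ 0.52615193 -0.31902112  0.21712242] [276.63746059 244.94056189]
(276.39905814905813, 244.40192465192465) 814.0 ((276.5, 244.0), (32.0, 31.0), 90.0) [ 0.60527123 -0.32003207  0.068     ]
```

View pics/w13.png

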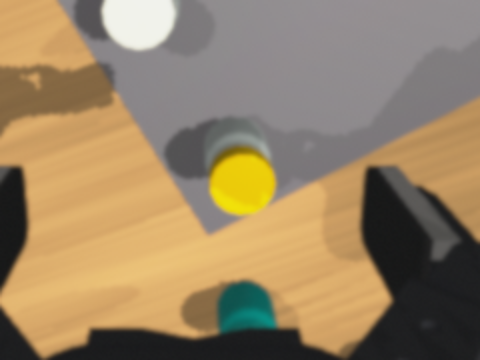

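The yellow cap (242,183) sits on the grey mat at (0.6055,-0.320). The turquoise look-alike (245,300) stands off the mat and stays clear.

```bash
python3 -m crank '[[0.4,0,0,0,1],[0.79,-0.01,0,0,1],[0.79,-0.01,-0.3,0,1],[0.79,-0.01,-0.7,0,1],[0.79,-0.01,-1,0,1],[0.79,-0.01,-1,0,1],[0.79,-0.01,-1,0,1]]' >/dev/null && python3 -m crank '[[0,0,-0.3,0,1],[0,0,-0.6,0,1],[0,0,-0.9,0,1],[0,0,-1,0,1],[0,0,-1,0,1],[0,0,-1,0,1]]' && python3 -m crank '[[0,0,-0.02,0,1],[0,0,-0.02,0,1],[0,0,-0.02,0,0],[0,0,-0.02,0,-0.5],[0,0,-0.02,0,-1],[0,0,-0.02,0,-1],[0,0,-0.02,0,-1],[0,0,-0.02,0,-1],[0,0,-0.02,0,-1],[0,0,-0.02,0,-1],[0,0,-0.02,0,-1]]' 30 && python3 -m crank '[[0,0,0.2,0,-1],[0,0,0.5,0,-1],[0,0,1,0,-1],[0,0,1,0,-1],[0,0,1,0,-1]]'
```

```text
t: 31.25
eef_pos: [0.6064, -0.3217, 0.0205]
tool_rot: [0.563, 3.088, -0.002]
contact_force: [0.8, 0.5, -0.2]
opening: 1.002
finger_force: 0.0
t: 32.35
eef_pos: [0.6055, -0.3213, 0.0167]
tool_rot: [0.564, 3.09, -0.0]
contact_force: [-0.7, 0.9, 5.5]
opening: 0.48
finger_force: 30.6
t: 32.85
eef_pos: [0.6057, -0.3214, 0.1173]
tool_rot: [0.563, 3.089, -0.001]
contact_force: [0.5, 0.4, -1.5]
opening: 0.481
finger_force: 30.7
```

```bash
python3 -m crank '[[0,0.4,0.2,0,-1],[0,0.8,0.4,0,-1],[0,1,0.4,0,-1]]' >/dev/null&& python3 -m crank '[[0,0.5,0,0,-1],[0,1,0,0,-1]]' >/dev/null&& python3 -m crank '[[-0.1,0.45,0,0,-1],[-0.3,0.9,0,0,-1],[-0.3,1,0,0,-1]]' >/dev/null && python3 -m crank '[[-0.1,0.45,0,0,-1],[-0.2,0.9,0,0,-1],[-0.24,1,0,0,-1]]' >/dev/null&& python3 -m crank '[[0,0.5,0,0,-1],[0,1,0,0,-1]]' >/dev/null&& python3 -m crank '[[0,0.3,0,0,-1],[0,0.48,0,0,-1],[0,0.48,-0.3,0,-1],[0,0.48,-0.6,0,-1],[0,0.48,-0.9,0,-1],[0,0.48,-1,0,-1],[0,0.48,-1,0,-1],[0,0.48,-1,0,-1]]'
```

```text
t: 34.95
eef_pos: [0.5521, 0.2264, 0.057]
tool_rot: [0.564, 3.09, 0.001]
contact_force: [-0.4, -0.2, 0.2]
opening: 0.476
finger_force: 30.8
```

```bash
python3 -m crank '[[0,0.01,-0.15,0,-1],[0,0.01,-0.25,0,-1],[0,0.01,-0.32,0,-1],[0,0.01,-0.38,0,-1],[0,0.01,-0.38,0,-1],[0,0.01,-0.38,0,-1]]' && python3 -m crank '[[0,0,-0.01,0,-1],[0,0,-0.025,0,-1],[0,0,-0.025,0,-1]]'
```

```text
t: 35.55
eef_pos: [0.5515, 0.2278, 0.0183]
tool_rot: [0.563, 3.091, 0.0]
contact_force: [0.2, -0.2, -0.1]
opening: 0.479
finger_force: 30.8
t: 35.85
eef_pos: [0.5517, 0.2278, 0.0167]
tool_rot: [0.563, 3.09, 0.001]
contact_force: [-1.8, -1.4, 8.0]
opening: 0.475
finger_force: 31.4
```

```bash
python3 -m crank '[[0,0,0.01,0,-0.1],[0,0,0.01,0,0.2],[0,0,0.01,0,0.5],[0,0,0.01,0,0.6],[0,0,0.01,0,0.6],[0,0,0.2,0,0.6],[0,0,0.5,0,0.6],[0,0,1,0,0.6],[0,0,1,0,0.6]]' && python3 -m crank '[[-0.2,-0.3,0.4,0,1],[-0.4,-0.5,0.8,0,1],[-0.4,-0.5,1,0,1],[-0.4,-0.5,1,0,1],[-0.4,-0.5,1,0,1]]'
python3 - <<'E'
from h import *
from m import blob
p=np.array(r.get_state()['eef_pos']);i=cams.camera_info('wrist');im=cams.camera('wrist')
for n,P in(('yellow',[.552,.227,.068]),('red',[.537,.1285,.072])):
    g=cv2.projectPoints(np.array([P]),np.array(i['rvec'],float),np.array(i['tvec'],float),np.array(i["intrinsics"]),None)[0].ravel()
    q,A,rc=blob(im,n,tuple(int(v) for v in g),30);print(n,g,q,rc[1],ray('',q,P[2],i))
save(im,'w14.png')
E
```

```text
t: 36.75
eef_pos: [0.5537, 0.2285, 0.1213]
tool_rot: [0.562, 3.083, 0.006]
contact_force: [0.1, 0.8, -0.4]
opening: 0.801
finger_force: 0.0
t: 37.25
eef_pos: [0.5114, 0.1777, 0.2156]
tool_rot: [0.564, 3.09, 0.001]
contact_force: [0.1, 0.0, -2.2]
opening: 0.999
finger_force: 0.0
yellow [308.579119   199.10255319] (308.32740514905146, 198.5220189701897) (35.0, 35.0) [0.55127745 0.2269441  0.068     ]
red [218.82796023 218.40355928] (219.303750966744, 217.74555297757152) (33.0, 32.0) [0.5364782  0.12927724 0.072     ]
```

View pics/w14.png

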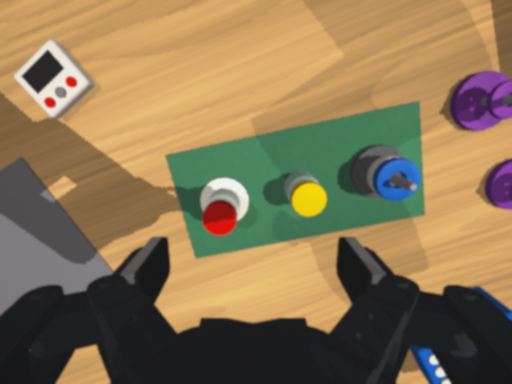

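The final view shows the red jar on the coaster (220,215), the yellow jar midway (308,199) and the blue-over-white stack on the post (397,180), all within about 1 mm of target. I'm handing the job in.

```bash
python3 -c "
from h import *
print(ticket.finish_job())"
```

```text
the job is handed in; nothing more can be done
None
```

The job is handed in at about 37 s: the white then blue ring are on the post and pressed to the follower's hard stop, the red jar is on the coaster, the yellow jar is midway (both within about 1 mm), and I did not touch the bystanders or look-alikes.

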